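Flip the stock tags for the full bins

TASK

On the stock board each bin has a hinged brass tag standing in front of it; the face looking up is the one it shows. With the very fingertips, just below the free edge, push over whichever tags are wrong, so that the bins heaped full of rosettes show the round boss (tag leaning towards the bin) and the bins that are empty or nearly so show the straight bar (tag leaning away from the bin). Only push the tags: do not shift or lift their stands, and leave everything else on the bench where it is.

Things in the scene. Friction and masses are not known exactly. Their poses are not given: they have to be found in the camera images.
- board: Plywood stock board flat on the bench, fixed, 290 x 480 x 12 mm (x, y, z); origin at the centre of its underside; its x points away from the robot. Four wooden bins stand in a row along its y on the far half; in front of them is a row of four tag stands, one straight in front of each bin, 110 mm apart. Any bin and any stand may be in any place of its row.
- bin_a: Wooden open bin, 100 x 96 x 50 mm (x, y, z), fixed on the board; origin at the centre of its underside, which is 12 mm above the bench; axes as the board's, and its tag stand is at about -155 mm on its x. FULL: heaped to the rim with brass rosettes.
- bin_b: Wooden open bin, 100 x 96 x 50 mm (x, y, z), fixed on the board; origin at the centre of its underside, which is 12 mm above the bench; axes as the board's, and its tag stand is at about -155 mm on its x. FULL: heaped to the rim with brass rosettes.
- bin_c: Wooden open bin, 100 x 96 x 50 mm (x, y, z), fixed on the board; origin at the centre of its underside, which is 12 mm above the bench; axes as the board's, and its tag stand is at about -155 mm on its x. NOT full: only two rosettes left lying on its floor.
- bin_d: Wooden open bin, 100 x 96 x 50 mm (x, y, z), fixed on the board; origin at the centre of its underside, which is 12 mm above the bench; axes as the board's, and its tag stand is at about -155 mm on its x. NOT full: empty.
- stand_1: Steel tag stand, loose, about 0.7 kg, standing on the board: base plate 70 x 72 x 16 mm (x, y, z), two side cheeks up to 40 mm holding a hinge pin along its y, 34 mm straight above its origin. Origin at the centre of its underside, 12 mm above the bench; its x points towards its bin, within 6 degrees. All four stands are alike.
- tag_1 (a joint): Tag of stand_1: thin brass flap on the hinge pin. 0 rad: leans 25 degrees from upright away from its bin (towards the robot) on its stop, face with the straight BAR up (not full). 0.436: upright. 0.873: leans 25 degrees towards its bin, face with the ROUND BOSS up (full). Swings freely over the top, no spring: it falls to the side it is past upright; under 1 N moves it.
- tag_1_edge (a point): Middle of the free edge of the tag of stand_1. The tag is 56 mm wide (y), 3 mm thick, reaches 55 mm from the pin, 0.06 kg. Leaning, its free edge is 23 mm to the side of the pin and 84 mm above the stand's underside (89 mm when upright). Push with the last 10 to 20 mm of the fingertips under the edge: further up the finger the rising edge may catch and drag the stand.
- stand_2: Steel tag stand, loose, about 0.7 kg, standing on the board: base plate 70 x 72 x 16 mm (x, y, z), two side cheeks up to 40 mm holding a hinge pin along its y, 34 mm straight above its origin. Origin at the centre of its underside, 12 mm above the bench; its x points towards its bin, within 6 degrees. All four stands are alike.
- tag_2 (a joint): Tag of stand_2: thin brass flap on the hinge pin. 0 rad: leans 25 degrees from upright away from its bin (towards the robot) on its stop, face with the straight BAR up (not full). 0.436: upright. 0.873: leans 25 degrees towards its bin, face with the ROUND BOSS up (full). Swings freely over the top, no spring: it falls to the side it is past upright; under 1 N moves it.
- tag_2_edge (a point): Middle of the free edge of the tag of stand_2. The tag is 56 mm wide (y), 3 mm thick, reaches 55 mm from the pin, 0.06 kg. Leaning, its free edge is 23 mm to the side of the pin and 84 mm above the stand's underside (89 mm when upright). Push with the last 10 to 20 mm of the fingertips under the edge: further up the finger the rising edge may catch and drag the stand.
- stand_3: Steel tag stand, loose, about 0.7 kg, standing on the board: base plate 70 x 72 x 16 mm (x, y, z), two side cheeks up to 40 mm holding a hinge pin along its y, 34 mm straight above its origin. Origin at the centre of its underside, 12 mm above the bench; its x points towards its bin, within 6 degrees. All four stands are alike.
- tag_3 (a joint): Tag of stand_3: thin brass flap on the hinge pin. 0 rad: leans 25 degrees from upright away from its bin (towards the robot) on its stop, face with the straight BAR up (not full). 0.436: upright. 0.873: leans 25 degrees towards its bin, face with the ROUND BOSS up (full). Swings freely over the top, no spring: it falls to the side it is past upright; under 1 N moves it.
- tag_3_edge (a point): Middle of the free edge of the tag of stand_3. The tag is 56 mm wide (y), 3 mm thick, reaches 55 mm from the pin, 0.06 kg. Leaning, its free edge is 23 mm to the side of the pin and 84 mm above the stand's underside (89 mm when upright). Push with the last 10 to 20 mm of the fingertips under the edge: further up the finger the rising edge may catch and drag the stand.
- stand_4: Steel tag stand, loose, about 0.7 kg, standing on the board: base plate 70 x 72 x 16 mm (x, y, z), two side cheeks up to 40 mm holding a hinge pin along its y, 34 mm straight above its origin. Origin at the centre of its underside, 12 mm above the bench; its x points towards its bin, within 6 degrees. All four stands are alike.
- tag_4 (a joint): Tag of stand_4: thin brass flap on the hinge pin. 0 rad: leans 25 degrees from upright away from its bin (towards the robot) on its stop, face with the straight BAR up (not full). 0.436: upright. 0.873: leans 25 degrees towards its bin, face with the ROUND BOSS up (full). Swings freely over the top, no spring: it falls to the side it is past upright; under 1 N moves it.
- tag_4_edge (a point): Middle of the free edge of the tag of stand_4. The tag is 56 mm wide (y), 3 mm thick, reaches 55 mm from the pin, 0.06 kg. Leaning, its free edge is 23 mm to the side of the pin and 84 mm above the stand's underside (89 mm when upright). Push with the last 10 to 20 mm of the fingertips under the edge: further up the finger the rising edge may catch and drag the stand.
- rivet_cup: Bystander: copper cup, 44 mm across, 40 mm tall, loose, open side up; origin at the centre of its underside.
- punch: Bystander: round steel punch lying flat, 10 mm diameter, 100 mm long along its x; loose.
- anvil_stake: Bystander: small mushroom-headed steel stake standing upright, 44 mm across, 46 mm tall; loose; origin under its centre.
- mallet: Bystander: hammer lying on the bench to the robot's left; loose; lies along its x.
- polish_jar: Bystander: amber glass jar, 56 mm across, 75 mm tall, loose, to the robot's right; origin under its centre.
- pitch_block: Bystander: dark wooden block 100 x 70 x 40 mm (x, y, z), loose, to the robot's right; origin under its centre.
- brass_bowl: Bystander: brass bowl, 90 mm across, 40 mm tall, loose, to the robot's left; origin under its centre.
Things that resemble listed ones, but are neither listed nor needed, are in the scene too. What is shaped like the stand_4 but blue or red is not meant.

How it is judged:
By the outcome, as a careful person would: the job done as asked, in the order asked, and still so for the second after the job is handed in, with the robot touching nothing.
It also fails if it takes over 53 s, if anything falls off the work surface, if the arm or the gripper's body presses on something with over 40 N, if the wrist force passes 120 N, or if a joint passes its speed limit or range.

ROBOT

A 6-joint arm with a two-finger parallel gripper is mounted at the origin on the work surface. World frame = base frame: x ahead of the robot, y to its left, z up, the work surface at z = 0. Lengths are in m, angles in rad, forces in N, time in s.
With the tool pointing down it reaches from about 0.3 to 0.75 m from the base axis. Payload 8.5 kg.
Tool frame: the origin (TCP) lies at the very end of the fingers, on their centre line; the grasp point (between the pads) lies 19 mm behind it (arm.grip_point_offset is the distance from the TCP to the grasp point, in m); z points along the fingers, y is the direction in which the jaws open and shut (so a half turn about z gives the same grasp; the last joint's range is limited). The gripper opens to 88 mm and grips with 3 to 60 N. Pads are 18 mm wide; open, the fingers measure 123 mm over their backs; the gripper's body (75 mm by 187 mm) begins 45 mm behind the grasp point.
Start: joints at [-1.385, 0.381, 1.297, -0, 1.464, -0.215], TCP at [0.215, -0.506, 0.239] pointing down, gripper open.
Joint ranges: [-3.11, 3.11], [-0.89, 2.33], [0.22, 2.48], [-1.42, 4.56], [0.17, 2.85], [-2.88, 2.88]. Speed limits (rad/s): [2.39, 2.39, 3.14, 3.14, 3.14, 3.14].

INTERFACE

Orientations are given as a rotation vector (axis times angle).
In Python, from bench import arm gives the robot as it stands.
- The arm moves only by the tool jog_arm, never from a script. Its argument "steps" is a list that holds one entry, the list of rows, each a list of 7 numbers: the shift along the world's x, y, z in mm, then the turn, a rotation vector about the world's x, y, z in degrees, then the finger opening in mm, from 0 to 88.1. In form: [[[x, y, z, wx, wy, wz, grip], ...]]. A call has 1 to 10 rows; each row shifts and turns the commanded pose from where the row before left it; what a row does not reach is not made up. A row lasts 1/12 s, in which the tool goes at most 41.7 mm and 7.16 degrees, less where a joint would pass 70% of its speed; a pose out of reach is approached as far as the arm can. A call is refused whole if a number of a shift passes 41.7 or a number of a turn 7.16, either way. A call with a gripper value outside its range is refused whole. The fingers move at their own pace and stop on an object; "squeeze" is the grip in N (left out, the last holds). Time passes only in rows, so rows that do not move let the fingers close. It gives the time, the measured TCP pose, the force and the opening at its end, in the units of the state.
- arm.observe(): the state, without advancing time (a new reading comes with each control period).
- arm.camera(name): name is "side" or "top"; returns a dict with "image" (480x640x3 uint8, red, green, blue), "z_map" (480x640 float32, m along the optical axis (not along the pixel's ray), 0 where there is no reading), "fx", "fy", "cx", "cy" (pixels), "k1" (the pictures are not rectified: a ray, as slopes to the right and down, at radius r is drawn at 1 + k1 r^2 times it, then the intrinsics apply), "T" (4x4, takes a point from camera to world coordinates). Camera axes: x right, y up, looking along -z (the intrinsics and any distortion apply to the point x, -y, -z); pixel columns grow to the right and rows downward; lengths in m; the calibration is good to about 2 mm. A picture is of the moment at which its call begins.
- arm.hand_in(): hands the job in, once; it reports no verdict.
Trained networks look in a picture, given as the dict that the camera call returned (one of the last four; its "shot" number tells which), for a name from the list of things; names that differ only in an ending like _2 or _b are one class to them, and where a whole thing is asked for, a point or a joint stands for the part that bears it (a point fixed in the world has none). Each returns a list of dicts, best first, with "score" (0 to 1); they miss things now and then, are a little off and sometimes report something else, mostly with a low value. They report only what shows in the picture. A call takes as long as a camera call. They do not tell look-alikes from the thing itself.
- arm.find_in(picture, target): "point" ([x, y, z] in m, in the coordinates of the camera as it stood for that picture, good to about 4 mm: the middle of the surface that is visible of it).
- arm.masks_of(picture, target): "region" (480x640 bool, what is visible of it).
The state is a dict: "t": time; "qpos": joint angles; "dq": joint speeds; "joint_torque": joint torques, N m; "tool_pos": TCP position; "tool_rot": TCP orientation; "ft_force": force on the tool from outside, world axes, zero at the start; "wrist_torque": the same for the moment, N m; "opening": opening from 0.0 (shut) to 1.0 (fully open).
Only numpy, scipy, OpenCV 4.12 (cv2) and the standard library are available. Lean on these libraries where they do the work, as an engineer would, in place of code of your own. Each camera call takes 0.05 s, during which the arm holds its last target.

## Working session

There is one attempt and no reset: what is moved stays moved. The work goes in short steps, Python scripts to look and compute and a tool call to move; the robot and the scene stay as the last step left them, time stands still between calls to the robot, and variables do not carry over. Pictures are saved under pics/ and viewed, and the job is handed in when it is done.

Besides the shell and the picture viewer there is one more tool, called after "Emit:" by a JSON object that holds its "method" and its "body", one argument or row to a line. jog_arm: Moves the arm, as the interface text tells. Its arguments: {"type":"object","properties":{"steps":{"type":"array","items":{"type":"array","items":{"type":"array","items":{"type":"number"}}}},"squeeze":{"type":"number"}},"required":["steps"]}

```bash
mkdir -p pics; ls; python3 - <<'E'
from bench import arm
import cv2,pickle
for n in("top","side"):
    p=arm.camera(n); cv2.imwrite(f"pics/{n}0.png",p["image"][:,:,::-1]); pickle.dump(p,open(f"{n}0.pkl","wb"))
    print(n,p["fx"],p["k1"],p["T"].round(3).tolist())
    for t in("stand_1","bin_a","tag_1_edge"):
        for d in arm.find_in(p,t):
            w=(p["T"]@[*d["point"],1])[:3]; print(t,round(d["score"],2),w.round(3))
print(arm.observe())
E
```

```text
pics
top 440.76553062051255 -0.05238847881484422 [[-0.008, 0.995, -0.1, 0.422], [-1.0, -0.008, 0.003, 0.005], [0.002, 0.1, 0.995, 1.182], [0.0, 0.0, 0.0, 1.0]]
stand_1 0.97 [0.466 0.286 0.019]
stand_1 0.89 [0.341 0.157 0.015]
stand_1 0.88 [0.565 0.145 0.031]
stand_1 0.85 [0.745 0.288 0.01 ]
stand_1 0.69 [ 0.544 -0.07   0.024]
stand_1 0.64 [ 0.542 -0.18   0.026]
stand_1 0.34 [ 0.429 -0.002  0.011]
bin_a 0.85 [0.718 0.027 0.017]
bin_a 0.82 [0.727 0.136 0.023]
bin_a 0.79 [ 0.693 -0.193  0.053]
bin_a 0.73 [ 0.699 -0.089  0.055]
bin_a 0.37 [ 0.544 -0.074  0.025]
tag_1_edge 0.86 [ 0.551 -0.181  0.072]
side 536.9903706284415 0.0014997669090071432 [[-0.939, 0.258, -0.227, 0.285], [-0.343, -0.705, 0.62, 0.741], [-0.0, 0.66, 0.751, 0.986], [0.0, 0.0, 0.0, 1.0]]
stand_1 0.95 [ 0.542 -0.071  0.026]
stand_1 0.94 [0.749 0.29  0.016]
stand_1 0.82 [0.561 0.152 0.027]
stand_1 0.68 [ 0.541 -0.177  0.032]
stand_1 0.64 [0.468 0.292 0.014]
stand_1 0.56 [0.336 0.165 0.01 ]
stand_1 0.37 [ 0.697 -0.082  0.055]
bin_a 0.85 [0.723 0.123 0.034]
bin_a 0.79 [0.714 0.013 0.043]
bin_a 0.75 [ 0.684 -0.194  0.052]
bin_a 0.66 [ 0.698 -0.085  0.059]
bin_a 0.21 [ 0.552 -0.175  0.07 ]
tag_1_edge 0.83 [ 0.552 -0.18   0.076]
tag_1_edge 0.65 [0.727 0.125 0.038]
tag_1_edge 0.19 [0.561 0.148 0.081]
{'t': 0.4, 'qpos': array([-1.38531304e+00,  3.80648014e-01,  1.29753149e+00, -2.15085776e-05,
        1.46359190e+00, -2.15269407e-01]), 'dq': array([ 0.00112345, -0.00171767, -0.00214762,  0.0014085 ,  0.0016095 ,
        0.00081833]), 'joint_torque': array([-7.29684616e-04, -4.37396693e+01, -2.24514502e+01,  7.13980850e-02,
        3.21000523e-02, -3.28992701e-05]), 'tool_pos': array([ 0.21455793, -0.50635632,  0.2386782 ]), 'tool_rot': array([-3.07855867e+00, -6.25264741e-01,  2.94045646e-05]), 'ft_force': array([-0.29651688, -0.43438752, -0.43073035]), 'wrist_torque': array([-0.0061031 , -0.05255123,  0.03258986]), 'opening': 1.0008323490894788}
```

View pics/top0.png

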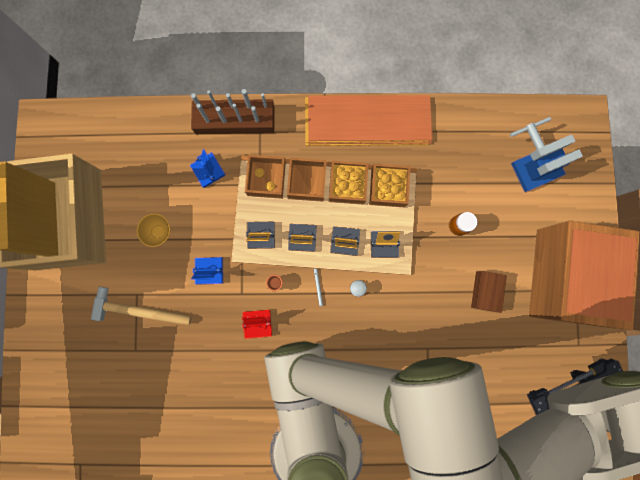

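View pics/side0.png

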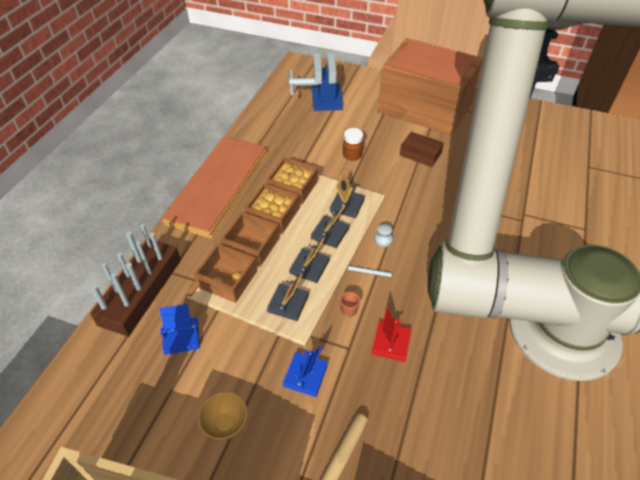

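```bash
cat > h.py <<'E'
import numpy as np,cv2
def cloud(p):
    v,u=np.mgrid[0:480,0:640]
    z=p["z_map"]
    K=np.array([[p["fx"],0,p["cx"]],[0,p["fy"],p["cy"]],[0,0,1.]])
    uv=np.stack([u,v],-1).reshape(-1,1,2).astype(float)
    n=cv2.undistortPoints(uv,K,np.array([p["k1"],0,0,0.])).reshape(480,640,2)
    c=np.stack([n[...,0]*z,-n[...,1]*z,-z,np.ones_like(z)],-1)
    w=(c@p["T"].T)[...,:3]; w[z==0]=np.nan
    return w
E
python3 - <<'E'
import pickle,cv2
from h import *
p=pickle.load(open("top0.pkl","rb")); w=cloud(p)
m=(w[...,0]>.45)&(w[...,0]<.8)&(abs(w[...,1])<.27); v,u=np.where(m); print(u.min(),u.max(),v.min(),v.max())
c=p["image"][v.min():v.max(),u.min():u.max(),::-1]; cv2.imwrite("pics/topc.png",cv2.resize(c,(800,int(800*c.shape[0]/c.shape[1])),interpolation=2))
p=pickle.load(open("side0.pkl","rb")); w=cloud(p)
m=(w[...,0]>.48)&(w[...,0]<.78)&(abs(w[...,1])<.25); v,u=np.where(m);print(u.min(),u.max(),v.min(),v.max())
c=p["image"][v.min():v.max(),u.min():u.max(),::-1]; s=min(800/c.shape[1],600/c.shape[0]); cv2.imwrite("pics/sidec.png",cv2.resize(c,None,fx=s,fy=s,interpolation=2))
E
```

```text
208 416 151 279
187 376 158 355
```

View pics/topc.png

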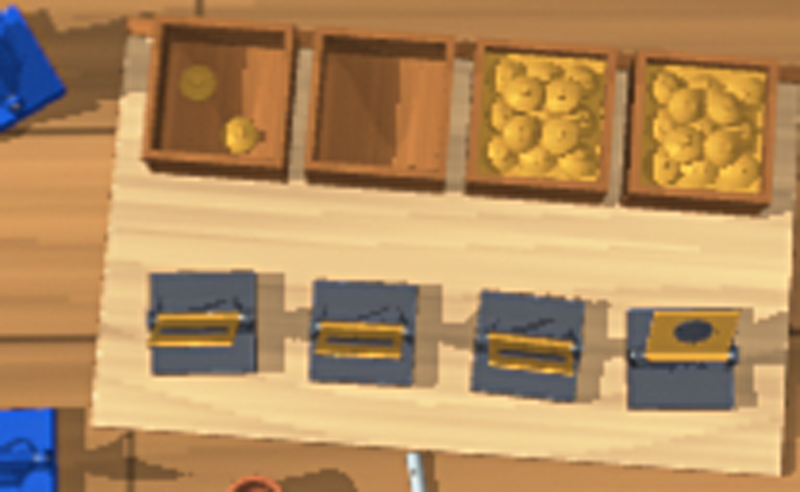

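View pics/sidec.png

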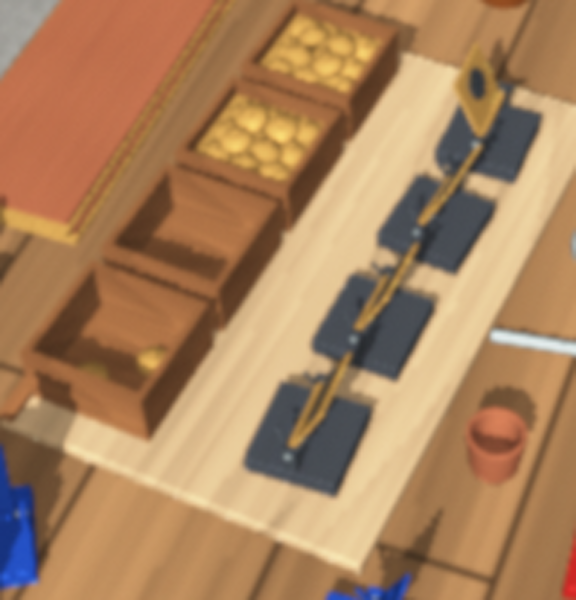

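The top view shows the bins, left to right: two rosettes at (266,178), empty (307,180), full (350,182) and full (392,185). The tags below them at (261,236), (302,238) and (346,240) show the bar, and the one at (386,243) shows the boss. Only the tag at (346,240) is wrong: its bin is full but it shows the bar.

Look-alikes: blue stands at (208,170) and (208,270), a red one at (257,323), and a bigger blue object at (540,170). None of these stand on the board. Next I measure the geometry of the stand.

```bash
python3 - <<'E'
import pickle
from h import *
for n in("top","side"):
    p=pickle.load(open(n+"0.pkl","rb")); w=cloud(p); im=p["image"].astype(int)
    r,g,b=im[...,0],im[...,1],im[...,2]
    for y0 in(.145,.04,-.07,-.18):
        m=(abs(w[...,1]-y0)<.042)&(abs(w[...,0]-.55)<.07)
        base=m&(w[...,2]>.018)&(w[...,2]<.035)&(b>r)
        q=w[base]; rc=cv2.minAreaRect((q[:,:2]*1000).astype(np.float32))
        tg=m&(w[...,2]>.055); t=w[tg]
        top=t[t[:,2]>.085]
        print(n,"base",np.median(q,0).round(3),[np.round(k,0) for k in rc],"tag n",len(t),"z",t[:,2].min().round(3),t[:,2].max().round(3),"x",t[:,0].min().round(3),t[:,0].max().round(3),"y",t[:,1].min().round(3),t[:,1].max().round(3),"top",top.mean(0).round(3),np.polyfit(top[:,1],top[:,0],1).round(3) if len(top)>3 else "", "dx/dz",np.polyfit(t[:,2],t[:,0],1).round(2))
p=pickle.load(open("top0.pkl","rb"))
c=p["image"][222:262,322:374,::-1]; cv2.imwrite("pics/st3.png",cv2.resize(c,None,fx=12,fy=12,interpolation=2))
E
```

```text
top base [0.58  0.143 0.027] [array([568., 145.]), array([68., 67.]), np.float64(0.0)] tag n 151 z 0.055 0.098 x 0.545 0.581 y 0.111 0.173 top [0.548 0.145 0.092] [0.003 0.548] dx/dz [-0.57  0.6 ]
top base [0.573 0.035 0.027] [array([560.,  36.]), array([69., 68.]), np.float64(86.0)] tag n 154 z 0.055 0.098 x 0.537 0.572 y 0.008 0.064 top [0.54  0.038 0.092] [0.045 0.538] dx/dz [-0.56  0.59]
top base [ 0.562 -0.076  0.027] [array([550., -78.]), array([69., 67.]), np.float64(83.0)] tag n 154 z 0.056 0.099 x 0.524 0.564 y -0.105 -0.046 top [ 0.53  -0.074  0.092] [0.144 0.541] dx/dz [-0.56  0.58]
top base [ 0.524 -0.178  0.027] [array([ 542., -183.]), array([72., 67.]), np.float64(90.0)] tag n 223 z 0.055 0.101 x 0.529 0.563 y -0.211 -0.155 top [ 0.561 -0.183  0.091] [-0.002  0.56 ] dx/dz [0.52 0.51]
side base [0.559 0.152 0.027] [array([567., 146.]), array([68., 73.]), np.float64(2.0)] tag n 140 z 0.055 0.098 x 0.545 0.581 y 0.117 0.18 top [0.548 0.146 0.093] [-0.012  0.55 ] dx/dz [-0.59  0.6 ]
side base [0.551 0.041 0.028] [array([560.,  36.]), array([73., 67.]), np.float64(86.0)] tag n 112 z 0.055 0.099 x 0.536 0.574 y 0.006 0.072 top [0.54  0.038 0.093] [0.071 0.537] dx/dz [-0.62  0.6 ]
side base [ 0.541 -0.072  0.028] [array([549., -77.]), array([73., 67.]), np.float64(83.0)] tag n 81 z 0.055 0.099 x 0.525 0.564 y -0.106 -0.046 top [ 0.53  -0.073  0.093] [0.129 0.539] dx/dz [-0.65  0.59]
side base [ 0.529 -0.173  0.027] [array([ 540., -183.]), array([77., 68.]), np.float64(90.0)] tag n 242 z 0.055 0.099 x 0.53 0.566 y -0.215 -0.154 top [ 0.561 -0.183  0.091] [0.003 0.562] dx/dz [0.53 0.51]
```

View pics/st3.png

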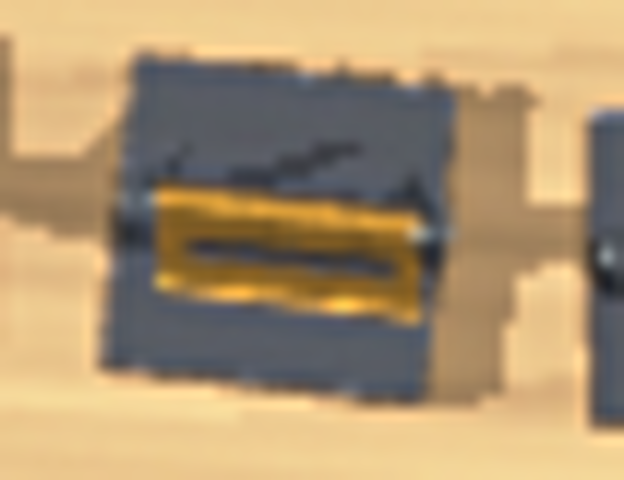

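Stand_3's hinge is at about (0.550, -0.077) with a yaw of about -7°. Its free edge is at (0.528, -0.074, 0.096), which agrees in both cameras. I close the fingers, turn -30° and go to (0.475, -0.069, 0.19).

Emit:
{"method": "jog_arm", "body": {
  "steps": [
    [[13,22,0,0,0,-3,0],[13,22,0,0,0,-3,0],[13,22,0,0,0,-3,0],[13,22,0,0,0,-3,0],[13,22,0,0,0,-3,0],[13,22,0,0,0,-3,0],[13,22,0,0,0,-3,0],[13,22,0,0,0,-3,0],[13,22,0,0,0,-3,0],[13,22,0,0,0,-3,0]]
  ]
}}

```text
t: 1.23
tool_pos: [0.345, -0.2853, 0.2389]
tool_rot: [3.135, -0.197, 0.0]
ft_force: [0.7, -0.5, -0.2]
opening: 0.267
```

Emit:
{"method": "jog_arm", "body": {
  "steps": [
    [[13,22,-5,0,0,0,0],[13,22,-5,0,0,0,0],[13,22,-5,0,0,0,0],[13,22,-5,0,0,0,0],[13,22,-5,0,0,0,0],[13,22,-5,0,0,0,0],[13,22,-5,0,0,0,0],[13,22,-5,0,0,0,0],[13,22,-5,0,0,0,0],[13,19,-4,0,0,0,0]]
  ]
}}

```text
t: 2.07
tool_pos: [0.475, -0.0679, 0.1895]
tool_rot: [-3.136, 0.192, 0.0]
ft_force: [0.2, -0.5, 0.6]
opening: 0.001
```

Emit:
{"method": "jog_arm", "body": {
  "steps": [
    [[0,0,0,0,0,0,0],[0,0,0,0,0,0,0],[0,0,0,0,0,0,0]]
  ]
}}

```text
t: 2.32
tool_pos: [0.4744, -0.0698, 0.1899]
tool_rot: [3.135, -0.193, 0.0]
ft_force: [-0.6, -0.6, -0.5]
opening: 0.005
```

Emit:
{"method": "jog_arm", "body": {
  "steps": [
    [[0,0,-18,0,0,0,0],[0,0,-18,0,0,0,0],[0,0,-18,0,0,0,0],[0,0,-18,0,0,0,0],[0,0,-18,0,0,0,0],[0,0,-18,0,0,0,0],[0,0,0,0,0,0,0],[0,0,0,0,0,0,0]]
  ]
}}

```text
t: 2.98
tool_pos: [0.4742, -0.0702, 0.0819]
tool_rot: [-3.135, 0.195, 0.002]
ft_force: [-0.2, 0.5, -0.6]
opening: 0.005
```

```bash
python3 - <<'E'
from bench import arm
import cv2
p=arm.camera("side"); c=p["image"][150:370,180:420,::-1]; cv2.imwrite("pics/s1.png",cv2.resize(c,None,fx=2.7,fy=2.7,interpolation=2))
E
```

```text
(no output)
```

View pics/s1.png

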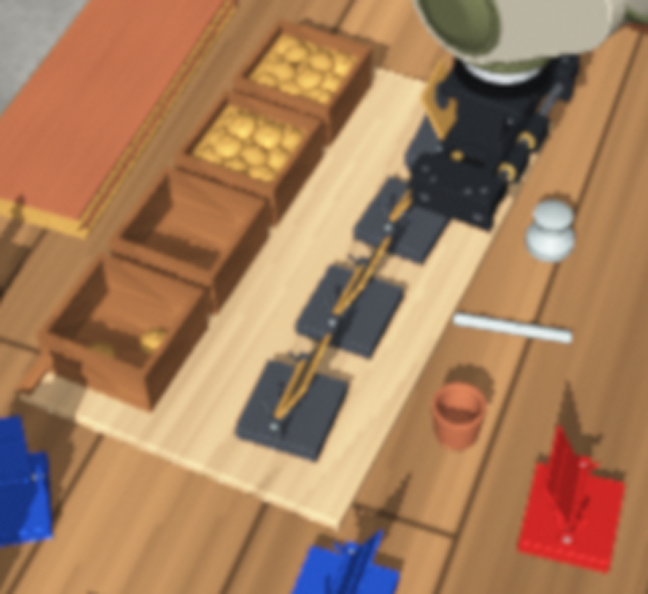

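The closed fingers are in front of the tag at crop pixel (400,210), and nothing has been touched. Now I push slowly along the stand's x.

Emit:
{"method": "jog_arm", "body": {
  "steps": [
    [[6,-0.7,0,0,0,0,0],[6,-0.7,0,0,0,0,0],[6,-0.7,0,0,0,0,0],[5,-0.6,0,0,0,0,0],[5,-0.6,0,0,0,0,0],[5,-0.6,0,0,0,0,0],[5,-0.6,0,0,0,0,0],[4,-0.5,0,0,0,0,0],[4,-0.5,0,0,0,0,0],[4,-0.5,0,0,0,0,0]]
  ]
}}

```text
t: 3.87
tool_pos: [0.5249, -0.0754, 0.0817]
tool_rot: [-3.136, 0.193, 0.0]
ft_force: [-1.4, -0.8, -0.7]
opening: 0.003
```

Emit:
{"method": "jog_arm", "body": {
  "steps": [
    [[3,-0.4,0,0,0,0,0],[3,-0.4,0,0,0,0,0],[3,-0.4,0,0,0,0,0],[3,-0.4,0,0,0,0,0],[3,-0.4,0,0,0,0,0],[3,-0.4,0,0,0,0,0],[2,-0.3,0,0,0,0,0],[2,-0.3,0,0,0,0,0],[2,-0.3,0,0,0,0,0],[0,0,0,0,0,0,0]]
  ]
}}

```text
t: 4.7
tool_pos: [0.5489, -0.0788, 0.0817]
tool_rot: [3.136, -0.193, 0.0]
ft_force: [0.3, -0.1, -0.5]
opening: 0.011
```

```bash
python3 - <<'E'
from bench import arm
import cv2
p=arm.camera("side"); c=p["image"][150:370,180:420,::-1]; cv2.imwrite("pics/s2.png",cv2.resize(c,None,fx=2.7,fy=2.7,interpolation=2))
E
```

```text
(no output)
```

View pics/s2.png

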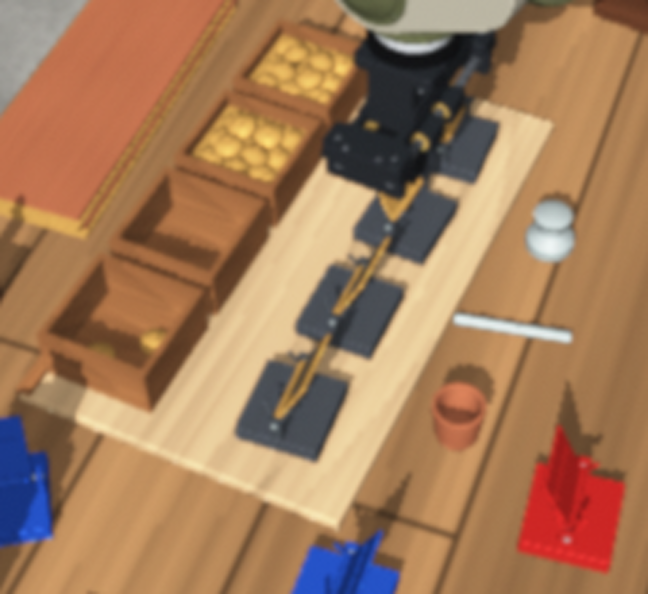

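The tag at (400,205) seems to have swung over. I back straight off, then go up and away.

Emit:
{"method": "jog_arm", "body": {
  "steps": [
    [[-8,1,0,0,0,0,0],[-12,1.4,0,0,0,0,0],[-12,1.4,0,0,0,0,0],[-12,1.4,0,0,0,0,0],[-12,1.4,0,0,0,0,0],[-12,1.4,0,0,0,0,0],[-6,0,0,0,0,0,0],[0,0,20,0,0,0,0],[0,0,25,0,0,0,0],[0,0,25,0,0,0,0]]
  ]
}}

```text
t: 5.58
tool_pos: [0.4739, -0.0706, 0.1525]
tool_rot: [-3.135, 0.193, 0.002]
ft_force: [0.4, -0.4, 0.4]
opening: 0.005
```

Emit:
{"method": "jog_arm", "body": {
  "steps": [
    [[0,0,25,0,0,0,0],[0,0,25,0,0,0,0],[-10,-25,15,0,0,0,0],[-13,-25,0,0,0,0,0],[-13,-25,0,0,0,0,0],[-13,-25,0,0,0,0,0],[-13,-25,0,0,0,0,0],[-13,-25,0,0,0,0,0],[-13,-25,0,0,0,0,0],[-13,-25,0,0,0,0,0]]
  ]
}}

```text
t: 6.42
tool_pos: [0.3725, -0.2717, 0.2168]
tool_rot: [3.136, -0.193, 0.0]
ft_force: [0.4, 0.2, 0.3]
opening: 0.003
```

Emit:
{"method": "jog_arm", "body": {
  "steps": [
    [[-10,-25,0,0,0,0,0],[-10,-25,0,0,0,0,0],[-10,-25,0,0,0,0,0],[-10,-25,0,0,0,0,0],[-10,-25,0,0,0,0,0],[-10,-25,0,0,0,0,0],[0,-25,0,0,0,0,0],[0,-20,0,0,0,0,0],[0,0,0,0,0,0,0],[0,0,0,0,0,0,0]]
  ]
}}

```text
t: 7.25
tool_pos: [0.3132, -0.4659, 0.2162]
tool_rot: [-3.135, 0.194, 0.001]
ft_force: [-0.3, 0.4, -0.0]
opening: 0.004
```

```bash
python3 - <<'E'
from bench import arm
from h import *
import pickle
for n in("top","side"):
    p=arm.camera(n); w=cloud(p); im=p["image"].astype(int); r,b=im[...,0],im[...,2]
    pickle.dump(p,open(n+"1.pkl","wb"))
    for y0 in(.145,.04,-.07,-.18):
        m=(abs(w[...,1]-y0)<.042)&(abs(w[...,0]-.55)<.07)
        q=w[m&(w[...,2]>.018)&(w[...,2]<.035)&(b>r)]; rc=cv2.minAreaRect((q[:,:2]*1000).astype(np.float32))
        t=w[m&(w[...,2]>.055)]
        print(n,[np.round(k,0) for k in rc],"tag z",t[:,2].max().round(3),"dx/dz",np.polyfit(t[:,2],t[:,0],1).round(2))
    c=p["image"][151:279,208:416] if n=="top" else p["image"][150:370,180:420]
    cv2.imwrite(f"pics/{n}2.png",cv2.resize(c[:,:,::-1],None,fx=2.7,fy=2.7,interpolation=2))
E
```

```text
top [array([568., 145.]), array([67., 68.]), np.float64(90.0)] tag z 0.097 dx/dz [-0.56  0.6 ]
top [array([560.,  36.]), array([69., 68.]), np.float64(86.0)] tag z 0.098 dx/dz [-0.55  0.59]
top [array([550., -78.]), array([70., 67.]), np.float64(83.0)] tag z 0.098 dx/dz [0.5  0.52]
top [array([ 541., -182.]), array([72., 67.]), np.float64(89.0)] tag z 0.099 dx/dz [0.5  0.51]
side [array([567., 145.]), array([75., 67.]), np.float64(90.0)] tag z 0.099 dx/dz [-0.59  0.6 ]
side [array([559.,  35.]), array([73., 67.]), np.float64(85.0)] tag z 0.098 dx/dz [-0.62  0.6 ]
side [array([549., -77.]), array([74., 66.]), np.float64(82.0)] tag z 0.098 dx/dz [0.5  0.52]
side [array([ 539., -181.]), array([77., 65.]), np.float64(89.0)] tag z 0.098 dx/dz [0.51 0.51]
```

View pics/top2.png

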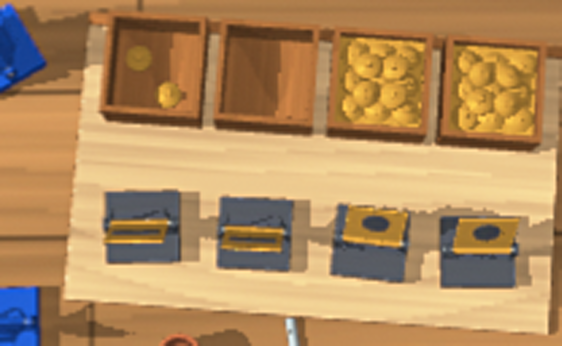

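View pics/side2.png

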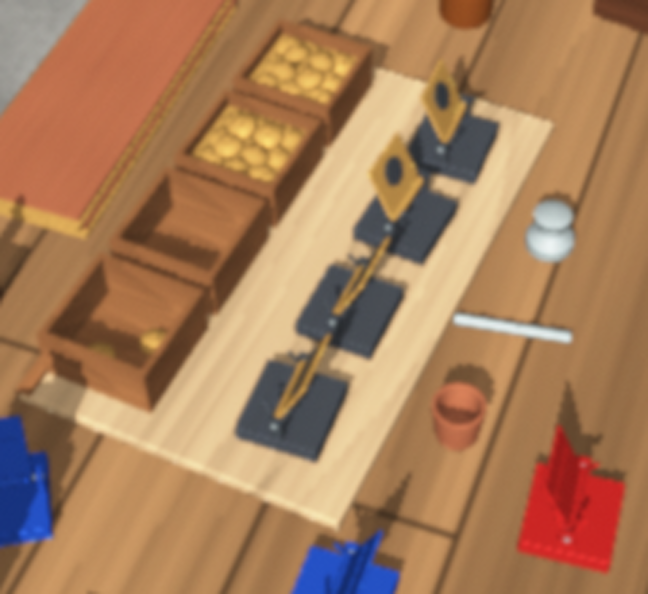

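Both full bins now show the boss (375,225 and 487,232 in the top crop). The other two bins show the bar, and the stands have not moved.

```bash
python3 -c "
from bench import arm
print(arm.hand_in())"
```

```text
the job is handed in; nothing more can be done
None
```

Only one tag was wrong: the one at the full bin, third from the robot's left, which showed the bar. I pushed it over with the closed fingertips, about 14 mm below its free edge, and handed the job in at about 7.5 s on the robot's clock.

- **Tags:** after the arm had withdrawn, both cameras showed the two full bins with the boss (tags leaning towards the bins). The nearly empty and the empty bin show the bar (tags leaning away).
- **Stands:** the pushed stand measured unmoved, and the other three agreed within about 2 mm, which is the measurement noise.
- **Forces:** wrist forces stayed around 1–1.5 N in the readings at the end of each move.
- **Bystanders:** the cup, punch and stake looked unmoved in the pictures. I did not measure the other bystanders again, but the arm's path stayed clear of them.

No check failed or disagreed.

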